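Zero the bench tally counter by clicks

ROBOT

A 6-joint arm with a two-finger parallel gripper is mounted at the origin on a cart in front of the work surface, level with it; the furniture and walls round the work are solid. World frame = base frame: x ahead of the robot, y to its left, z up, the work surface at z = 0. Lengths are in m, angles in rad, forces in N, time in s.
With the tool pointing down it reaches from about 0.35 to 0.775 m from the base axis. Payload 5.5 kg.
Tool frame: the origin (TCP) lies at the very end of the fingers, on their centre line; the grasp point (between the pads) lies grip_point_offset behind it (grip_point_offset is the distance from the TCP to the grasp point, in m); y points along the fingers, x is the direction in which the jaws open and shut, and the axes are right-handed (so a half turn about y gives the same grasp; the last joint's range is limited). The gripper opens to 85 mm and grips with 20 to 120 N. Pads are 22 mm wide; open, the fingers measure 114 mm over their backs; the gripper's body (76 mm by 85 mm) begins 54 mm behind the grasp point. The pads swing forward as they close: fully open they stand 13 mm farther back than shut.
Start: joints at [-1.367, 0.313, 0.046, 1.304, 0, 1.431], TCP at [0.194, -0.541, 0.207] pointing down, gripper open.
Joint ranges: [-2.76, 2.76], [-0.86, 1.69], [-1.03, 1.26], [-2.2, 2.34], [-1.47, 1.5], [-3.14, 3.14]. Speed limits (rad/s): [2.57, 2.57, 3.14, 3.14, 3.14, 3.14].

INTERFACE

Orientations are given as a unit quaternion [w, x, y, z].
In Python, from workcell import * gives the robot as it stands. The module is installed in compiled form; this text tells all that it offers.
- The arm moves only by the shell command python3 -m crank 'ROWS' [FORCE]. ROWS is JSON, a list that holds one entry, the list of rows, each a list of 7 numbers: the shift along the tool's x, y, z as a fraction of full scale, then the turn, a rotation vector about the tool's x, y, z as a fraction of full scale, then the gripper command: -1 is shut, 1 is fully open, values between are in proportion. In form: [[[tx, ty, tz, ax, ay, az, grip], ...]]. A call has 1 to 20 rows; each row is the pose to reach, as a shift and turn from the pose commanded when the call began, along the tool's axes at that moment; what a row does not reach only later rows make up. Full scale, the value 1, is 100 cm for a shift and 30 degrees for a turn. A row lasts 1/8 s, in which the tool goes at most 62.5 mm and 10.7 degrees, less where a joint would pass 70% of its speed; a pose out of reach is approached as far as the arm can. A call with a number of a shift or a turn outside -1 to 1 is refused whole. A call with a gripper value outside its range is refused whole. The fingers move at their own pace and stop on an object; FORCE is the grip in N (left out, the last holds). Time passes only in rows, so rows that repeat a pose let the fingers close. It gives the time, the measured TCP pose, the force and the opening at its end, in the units of the state.
- state(): the state, without advancing time (a new reading comes with each control period).
- camera(name): name is "scene" or "top" or "wrist"; returns a dict with "color" (384x512x3 uint8, red, green, blue), "intrinsics" (3x3 intrinsics, pixels), "T" (4x4, takes a point from camera to world coordinates). Camera axes: x right, y down, z forward; pixel columns grow to the right and rows downward; lengths in m; the calibration is good to about 2 mm. The wrist camera is an equidistant fisheye: a pixel r from the principal point sees the ray r / f radians off the axis. A picture is of the moment at which its call begins. There is no depth.
- hand_in(): hands the job in, once; it reports no verdict.
Trained networks look in a picture, given as the dict that the camera call returned (one of the last four; its "shot" number tells which), for a name from the list of things; names that differ only in an ending like _2 or _b are one class to them, and where a whole thing is asked for, a point or a joint stands for the part that bears it (a point fixed in the world has none). Each returns a list of dicts, best first, with "confidence" (0 to 1); they miss things now and then, are a little off and sometimes report something else, mostly with a low value. They report only what shows in the picture. A call takes as long as a camera call.
- look_for(picture, target): "point" ([x, y, z] in m, in world coordinates, good to about 4 mm: the middle of the surface that is visible of it).
- landmark_of(picture, target): "point" ([x, y, z] in m, in world coordinates, good to about 4 mm: a listed point, or the origin of a listed thing).
The state is a dict: "clock": time; "joints": joint angles; "joint_vel": joint speeds; "joint_torque": joint torques, N m; "ee_pos": TCP position; "tool_rot": TCP orientation; "wrist_force": force on the tool from outside, world axes, zero at the start; "ft_torque": the same for the moment, N m; "width": finger opening in m.
Only numpy, scipy, OpenCV 4.12 (cv2) and the standard library are available. Lean on these libraries where they do the work, as an engineer would, in place of code of your own. Each camera call takes 0.05 s, during which the arm holds its last target.

TASK

Bring the tally counter back to zero for the next batch: keep the fingers closed and, with the fingertips, flick the paddles on the edge of its wheel so that it advances clockwise (seen from above), click by click, until the raised index bar stands at the pointer, without running past it. Then press the round set key beside the wheel fully down once and let it come back up. Grip nothing, and leave the things standing round the counter where they are.

Things in the scene. Friction and masses are not known exactly. Their poses are not given: they have to be found in the camera images.
- counter: Grey bench tally counter, fixed to the table. Foot 134 (x) x 214 (y) x 30 mm high; origin at the centre of its underside; x axis from its front edge (robot side) to its back, y to its left, z up. In this frame the wheel's vertical axis is at x = 0, y = +45 mm, the key's at x = 0, y = -68 mm. Turned up to 0.3 rad.
- wheel_axis (a point): Point on the wheel's vertical axis, half-way up the wheel, 50 mm above the table. The wheel is a black disc of radius 36 mm, 16 mm thick (42 to 58 mm above the table, 12 mm clear above the foot), with a low steel cap in the middle (to 62 mm) and eight radial paddles, one every 45 degrees, out to radius 50 mm, each 6 mm wide and as thick as the disc.
- index_tip (a point): Outer end (radius 50 mm), half-way up, of the one paddle that carries the index bar: a raised aluminium bar on the wheel's top, 8 mm wide, from radius 15 to 48 mm, top 64 mm above the table.
- pointer_tip (a point): Tip of the pointer wedge, 61 mm above the table, just outside the wheel at its back (counter's +x from the wheel's axis). Its aluminium bracket is 22 mm wide, top 63 mm above the table.
- wheel (a joint): Wheel angle, rad, growing clockwise seen from above (robot-side edge moves to the robot's left). 0: index bar at the pointer. Rests every 0.785 rad, then one paddle points at the pointer and one to the counter's front. Starts 2 to 5 clicks short (-1.57 to -3.93); stop at -4.4. Pushed past half a click it snaps on to the next rest, else back; takes 3 to 6 N at a paddle and does not coast.
- key (a joint): Travel of the set key in m: 0 up, 0.006 fully down; it springs back; about 4 N presses it fully down.
- key_top (a point): Centre of the top of the round set key (28 mm in diameter, pressed straight down), on the counter to the right of the wheel, 52 mm above the table when up; its fixed black collar, 44 mm in diameter, ends 10 mm below that. An open cardboard box, 126 mm tall, with flaps at its sides, stands fixed between the counter and the robot: keep the hand clear of it. The counter's wheel is freest at its left edge.
- carton_a: Vial carton, 50 x 106 x 43 mm, lying to the left of the counter; loose, to be left alone; origin at the centre of its underside.
- carton_b: Second vial carton, 50 x 106 x 43 mm, behind the first; loose, to be left alone; origin at the centre of its underside.
- vial_blue: Amber vial with a blue cap, 20 mm in diameter, 46 mm tall, standing right of the counter; loose, to be left alone; origin at the centre of its underside.
- vial_orange: Amber vial with an orange cap, 20 mm in diameter, 46 mm tall, standing right of the counter; loose, to be left alone; origin at the centre of its underside.
- white_tape: Roll of white tape, 92 x 90 x 36 mm, lying at the front right; loose, to be left alone; origin at the centre of its underside.
- marker: Marker, 18 x 136 x 17 mm, lying behind the counter; loose, to be left alone; origin at the centre of its underside.
- desk_stapler: Stapler, 36 x 133 x 45 mm, at the front left; loose, to be left alone; origin at the centre of its underside.

How it is judged:
On the way, in this order (a step that is already met when the one before it is completed fails the run):
1. the wheel has clicked to rest with its index bar at the pointer (value of joint wheel between -0.12 and 0.12 rad and velocity of joint wheel between -0.2 and 0.2 rad/s), for 0.2 s.
2. the set key is pressed fully down (5 mm or more) (value of joint wheel between -0.12 and 0.12 rad and value of joint key above 0.005 m), for 0.05 s.
At the end, for the whole second after the job is handed in: The index bar is at the pointer (within 0.12 rad, about 7 degrees), the set key has come back up (within 1.5 mm), and every thing round the counter is within 20 mm of where it stood (value of joint wheel between -0.12 and 0.12 rad and value of joint key below 0.0015 m and distance of each of carton_a, carton_b, vial_blue, vial_orange, white_tape, marker, desk_stapler from where it was at the start of the episode below 0.02 m); the robot touches nothing.
It fails at once if the wheel runs past the pointer by more than half a click (value of joint wheel above 0.45 rad).
It fails at once if the key is pressed (3 mm or more) while the index bar is not at the pointer (value of joint key above 0.003 m and not (value of joint wheel between -0.12 and 0.12 rad)).
It fails at once if the wheel is turned by its middle or gripped, in place of flicked at its edge (the grasp point comes within 36 mm of its axis while the fingers bear on it) (horizontal distance between the grasp point and wheel_axis below 0.036 m and contact force between the fingers and wheel above 0.5 N).
It fails at once if one of the loose things round the counter is shoved, knocked over or lifted (20 mm or more) (distance of any of carton_a, carton_b, vial_blue, vial_orange, white_tape, marker, desk_stapler from where it was at the start of the episode above 0.02 m).
It also fails if it takes over 54 s, if anything falls off the work surface, if the arm or the gripper's body presses on something with over 40 N, if the wrist force passes 120 N, or if a joint passes its speed limit or range.

## Working session

There is one attempt and no reset: what is moved stays moved. The work goes in short steps, Python scripts to look and compute and a shell command to move; the robot and the scene stay as the last step left them, time stands still between calls to the robot, and variables do not carry over. Pictures are saved under pics/ and viewed, and the job is handed in when it is done.

```bash
mkdir -p pics; python3 - <<'E'
from workcell import *
import cv2, numpy as np
s=state(); print(s)
for n in ("scene","top"):
    c=camera(n); cv2.imwrite(f"pics/{n}0.png",c["color"][:,:,::-1])
    print(n,c["intrinsics"],c["T"].round(3) if hasattr(c["T"],'round') else c["T"])
    for t in ("wheel_axis","index_tip","pointer_tip","key_top","counter"):
        print(t,[(np.round(d["point"],4).tolist(),round(d["confidence"],2)) for d in landmark_of(c,t)[:3]])
E
```

```text
{'clock': 0.0, 'joints': array([-1.36662540e+00,  3.14011583e-01,  4.49720270e-02,  1.30360118e+00,
        7.38716764e-06,  1.43115777e+00]), 'joint_vel': array([ 9.34540850e-04,  8.57425343e-05,  9.26708117e-05, -1.09953770e-03,
       -8.02816986e-04,  1.39305455e-03]), 'joint_torque': array([-8.32121132e-04, -4.80628717e+01,  2.98530489e+01,  1.91867998e-02,
       -2.34776508e-04, -1.45406950e-06]), 'ee_pos': array([ 0.19367644, -0.54080571,  0.20559971]), 'tool_rot': array([ 0.57860767, -0.57771189,  0.40757448, -0.40662658]), 'wrist_force': array([-0.08886966,  0.01001173, -0.00548313]), 'ft_torque': array([-0.03808264, -0.0007288 , -0.01295626]), 'width': 0.0852893050744387}
scene [[404.03944285   0.         254.59581385]
 [  0.         404.03944285 197.18444525]
 [  0.           0.           1.        ]] [[ 0.977 -0.157  0.144  0.406]
 [-0.213 -0.701  0.681 -0.623]
 [-0.006 -0.696 -0.718  0.79 ]
 [ 0.     0.     0.     1.   ]]
wheel_axis [([0.5986, 0.0868, 0.0536], 0.67)]
index_tip [([0.5639, 0.1271, 0.0517], 0.75)]
pointer_tip [([0.6454, 0.082, 0.0606], 0.87), ([0.4044, -0.1853, -0.0006], 0.23)]
key_top [([0.4052, -0.1862, -0.0005], 0.71), ([0.5832, -0.0256, 0.0503], 0.4)]
counter [([0.5913, 0.0418, 0.0016], 0.72)]
top [[492.7632737   0.        256.3819705]
 [  0.        492.7632737 191.925115 ]
 [  0.          0.          1.       ]] [[-0.004 -0.999  0.054  0.467]
 [-1.     0.003 -0.022  0.088]
 [ 0.022 -0.054 -0.998  1.237]
 [ 0.     0.     0.     1.   ]]
wheel_axis [([0.5918, 0.0866, 0.0499], 0.61)]
index_tip [([0.5646, 0.1293, 0.0492], 0.63)]
pointer_tip [([0.646, 0.0871, 0.0623], 0.76)]
key_top [([0.5796, -0.0208, 0.0508], 0.54)]
counter [([0.5917, 0.0472, -0.0014], 0.63)]
```

View pics/scene0.png

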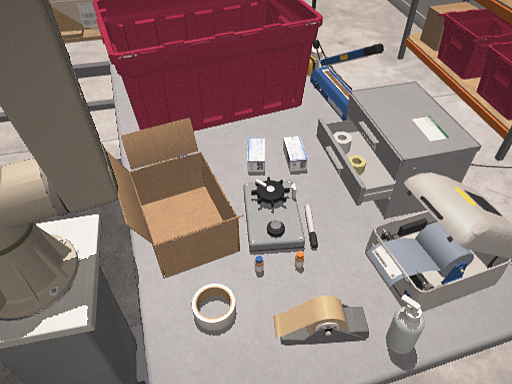

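View pics/top0.png

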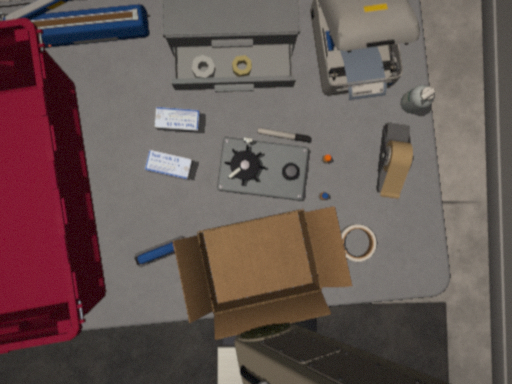

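The top view shows the wheel at about (245,165), with the index bar pointing left and front at about (232,174). The pointer is at (249,141) and the key at (291,171). That makes it 3 clicks short. Next I'll zoom in and measure.

```bash
cat > h.py <<'E'
from workcell import *
import cv2, numpy as np
from scipy.spatial.transform import Rotation as R
def rot(q): return R.from_quat([q[1],q[2],q[3],q[0]])
def back(c,u,v,z):
    K=np.array(c["intrinsics"]);T=np.array(c["T"])
    d=T[:3,:3]@np.linalg.solve(K,[u,v,1]);o=T[:3,3]
    return o+d*(z-o[2])/d[2]
def proj(c,p):
    K=np.array(c["intrinsics"]);T=np.array(c["T"])
    q=K@(T[:3,:3].T@(np.array(p)-T[:3,3]));return q[:2]/q[2]
E
python3 - <<'E'
from h import *
s=state(); print(rot(s["tool_rot"]).as_matrix().round(3)); 
try: print(grip_point_offset)
except Exception as e: print(e)
c=camera("top")
im=c["color"][120:220,130:350][:,:,::-1]
cv2.imwrite("pics/top_z.png",cv2.resize(im,None,fx=3.6,fy=3.6,interpolation=cv2.INTER_CUBIC))
c2=camera("scene")
im=c2["color"][160:280,215:335][:,:,::-1]
cv2.imwrite("pics/scene_z.png",cv2.resize(im,None,fx=5,fy=5,interpolation=cv2.INTER_CUBIC))
for t in ("carton_a","vial_blue"):
  print(t,[(np.round(d["point"],3),round(d["confidence"],2)) for d in landmark_of(c,t)[:2]])
E
```

```text
[[ 0.337  0.     0.941]
 [-0.941 -0.     0.337]
 [ 0.    -1.    -0.   ]]
0.0187
carton_a [(array([0.595, 0.276, 0.001]), 0.79), (array([ 0.713,  0.257, -0.001]), 0.67)]
vial_blue [(array([ 0.519, -0.107,  0.003]), 0.61), (array([0.39 , 0.299, 0.002]), 0.55)]
```

```bash
sleep 0
```

```text
(no output)
```

View pics/top_z.png

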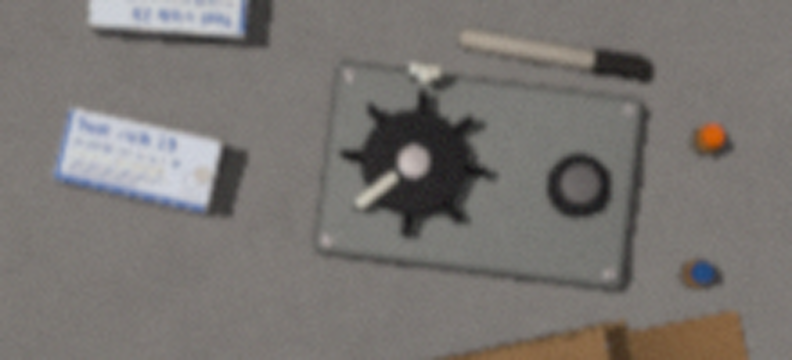

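View pics/scene_z.png

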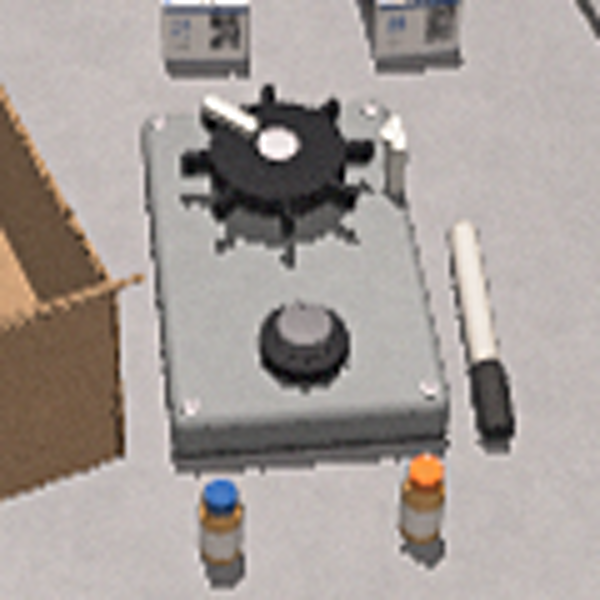

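```bash
python3 - <<'E'
from h import *
c=camera("top"); s=camera("scene")
T=lambda u,v,z: back(c,(u+.5)/3.6+130-.5,(v+.5)/3.6+120-.5,z)
S=lambda u,v,z: back(s,(u+.5)/5+215-.5,(v+.5)/5+160-.5,z)
w=T(414,161,.062);k=T(580,184,.052)
print("top wheel",w,"key",k)
d=k-w;print("yaw",np.arctan2(d[0],-d[1]), np.linalg.norm(d[:2]))
p=[T(*x,.03) for x in((349,76),(629,108),(325,240),(608,274))]
d=p[1]-p[0];e=p[3]-p[2];print("yaw screws",np.arctan2(d[0],-d[1]),np.arctan2(e[0],-e[1]),"ctr",np.mean(p,0))
t=[T(*x,.058) for x in((343,155),(411,235),(495,174),(426,95))];print("tips",np.round(t,4),np.mean(t,0))
w=S(277,142,.062);k=S(305,324,.052);print("scene wheel",w,"key",k)
d=k-w;print("yaw",np.arctan2(d[0],-d[1]), np.linalg.norm(d[:2]))
# box: top rim pts
print("box edge front-right/back corners z.126", [back(c,u,v,.126).round(3) for u,v in((197,232),(302,211),(335,208),(350,260),(175,240),(190,320))])
print("carton right edge", T(210,213,.043),T(222,142,.043))
E
```

```text
top wheel [0.5961429  0.09068855 0.062     ] key [ 0.58151566 -0.02075966  0.052     ]
yaw -0.13050105455053881 0.11240399541221731
yaw screws -0.11549238506359165 -0.1227280671984347 ctr [0.5904472  0.04706083 0.03      ]
tips [[0.6007 0.138  0.058 ]
 [0.5471 0.0928 0.058 ]
 [0.5878 0.0366 0.058 ]
 [0.6409 0.0825 0.058 ]] [0.59411234 0.08751129 0.058     ]
scene wheel [0.59764504 0.09006843 0.062     ] key [ 0.5837316 -0.0231417  0.052    ]
yaw -0.1222860013638732 0.11406189929493205
box edge front-right/back corners z.126 [array([0.437, 0.198, 0.126]), array([ 0.483, -0.039,  0.126]), array([ 0.49 , -0.114,  0.126]), array([ 0.372, -0.146,  0.126]), array([0.419, 0.247, 0.126]), array([0.242, 0.213, 0.126])]
carton right edge [0.56330983 0.22816539 0.043     ] [0.61135079 0.22024369 0.043     ]
```

```bash
python3 -m crank '[[[0,-0.06,0,0,0,0,-1],[-0.1,-0.06,0.1,0,-0.3,0,-1],[-0.2,-0.06,0.2,0,-0.6,0,-1],[-0.3,-0.06,0.3,0,-1,0,-1],[-0.4,-0.06,0.42,0,-1,0,-1],[-0.532,-0.06,0.568,0,-1,0,-1],[-0.532,-0.06,0.568,0,-1,0,-1],[-0.532,-0.06,0.568,0,-1,0,-1],[-0.532,-0.06,0.568,0,-1,0,-1],[-0.532,-0.06,0.568,0,-1,0,-1],[-0.532,-0.06,0.568,0,-1,0,-1],[-0.532,-0.06,0.568,0,-1,0,-1],[-0.532,-0.06,0.568,0,-1,0,-1],[-0.532,-0.06,0.568,0,-1,0,-1],[-0.532,-0.06,0.568,0,-1,0,-1],[-0.532,-0.06,0.568,0,-1,0,-1]]]' 30
python3 -m crank '[[[0,0,0,0,-0.3,0,-1],[0,0,0,0,-0.6,0,-1],[0,0,0,0,-1,0,-1],[0,0,0,0,-1.0,0,-1]]]'
python3 -m crank '[[[0,0,0,0,-0.12,0,-1],[0,0,0,0,-0.12,0,-1]]]'
python3 - <<'E'
from h import *
s=state();M=rot(s["tool_rot"]).as_matrix();print(s["clock"],s["ee_pos"],M.round(3),s["joints"].round(2),s["width"],s["wrist_force"])
print("yaw x",np.arctan2(M[1,0],M[0,0]))
c=camera("wrist");cv2.imwrite("pics/w1.png",c["color"][:,:,::-1])
c=camera("scene");cv2.imwrite("pics/s1.png",c["color"][:,:,::-1])
E
```

```text
clock: 2.9
ee_pos: [0.5489, 0.1505, 0.2663]
tool_rot: [-0.664, 0.664, -0.244, 0.243]
wrist_force: [-1.1, 0.2, -0.2]
width: -0.0
clock: 3.4
ee_pos: [0.5489, 0.1496, 0.267]
tool_rot: [-0.704, 0.704, -0.064, 0.065]
wrist_force: [0.3, 0.7, -0.4]
width: -0.0
clock: 3.65
ee_pos: [0.5491, 0.1502, 0.2668]
tool_rot: [-0.706, 0.706, -0.043, 0.043]
wrist_force: [1.3, -0.0, -0.3]
width: 0.0001
3.65 [0.54909986 0.15015841 0.26676076] [[ 0.993  0.     0.121]
 [-0.121 -0.     0.993]
 [ 0.    -1.    -0.   ]] [ 0.13  0.29  0.17  1.44 -0.    1.82] 9.094316412388569e-05 [ 1.31051375 -0.00585958 -0.2619709 ]
yaw x -0.12103081335672855
```

View pics/w1.png

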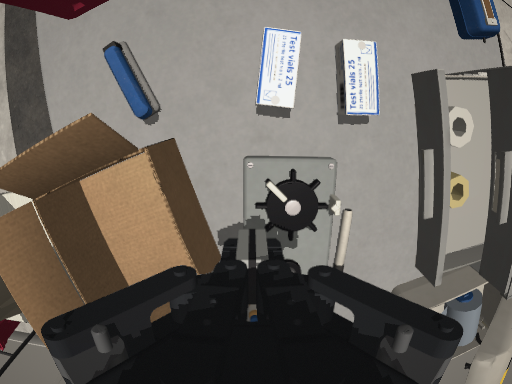

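View pics/s1.png

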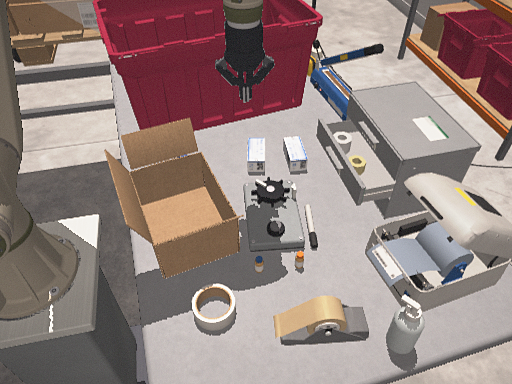

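The tool axes now line up with the counter's: tool x is the counter's x, tool z is its y, and tool y is down. I'll refine the wheel position from the wrist view, where the cap is at (292,208) and the paddle tips are around it.

```bash
cat >> h.py <<'E'
def wback(c,u,v,z):
    K=np.array(c["intrinsics"]);T=np.array(c["T"])
    x=(u-K[0,2])/K[0,0];y=(v-K[1,2])/K[1,1];r=np.hypot(x,y)
    d=T[:3,:3]@np.array([np.sin(r)*x/r,np.sin(r)*y/r,np.cos(r)]);o=T[:3,3]
    return o+d*(z-o[2])/d[2]
E
python3 - <<'E'
from h import *
c=camera("wrist")
im=c["color"][140:260,220:380][:,:,::-1];cv2.imwrite("pics/w1z.png",cv2.resize(im,None,fx=5,fy=5,interpolation=cv2.INTER_CUBIC))
print(wback(c,292.5,208,.062), [wback(c,u,v,.03) for u,v in((250,164),(332,165))])
for t in("wheel_axis","pointer_tip","index_tip","key_top"):
  print(t,[(np.round(d["point"],4),round(d["confidence"],2)) for d in landmark_of(c,t)[:2]])
E
```

```text
[0.59638557 0.0910067  0.062     ] [array([0.54662214, 0.15078687, 0.03      ]), array([0.66164908, 0.13667659, 0.03      ])]
wheel_axis [(array([0.5965, 0.091 , 0.0498]), 0.75)]
pointer_tip [(array([0.6498, 0.0826, 0.0622]), 0.6), (array([ 0.3902,  0.3017, -0.0009]), 0.59)]
index_tip [(array([0.5674, 0.1274, 0.0466]), 0.77), (array([0.7128, 0.2569, 0.0023]), 0.64)]
key_top []
```

View pics/w1z.png

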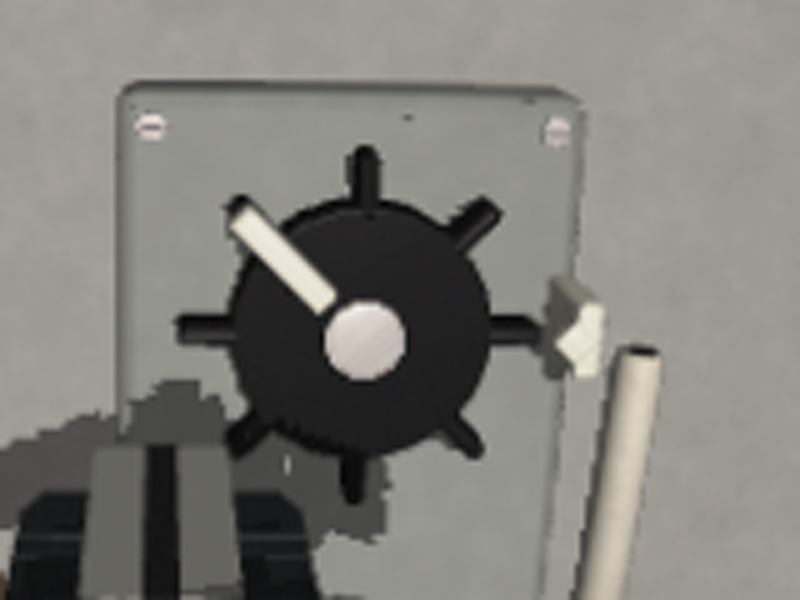

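```bash
python3 -m crank '[[[0,0.06,0.001,0,0,0,-1],[0,0.12,0.001,0,0,0,-1],[0,0.16,0.001,0,0,0,-1],[0,0.19,0.001,0,0,0,-1],[0,0.21,0.001,0,0,0,-1],[0,0.22,0.001,0,0,0,-1],[0,0.228,0.001,0,0,0,-1],[0,0.228,0.001,0,0,0,-1],[0,0.228,0.001,0,0,0,-1]]]'
python3 - <<'E'
from h import *
s=state();M=rot(s["tool_rot"]).as_matrix()
d=M.T@(s["ee_pos"]-np.array([.5963,.0907,.05]));print(d.round(4),s["ee_pos"],s["wrist_force"])
c=camera("wrist");cv2.imwrite("pics/w2.png",c["color"][:,:,::-1])
E
```

```text
clock: 5.12
ee_pos: [0.5501, 0.152, 0.0393]
tool_rot: [0.706, -0.706, 0.041, -0.042]
wrist_force: [-0.3, -0.7, -0.2]
width: 0.0003
[-0.0531  0.0107  0.0555] [0.55005018 0.15201845 0.03928122] [-0.31494938 -0.73854185 -0.16319859]
```

View pics/w2.png

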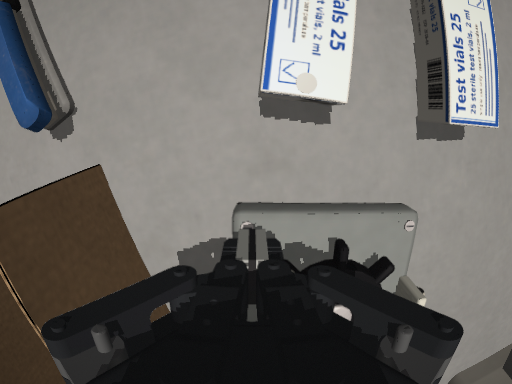

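The fingertips sit beside the wheel at paddle height, clear of the box. Next is the first flick.

```bash
python3 -m crank '[[[0.015,0,-0.001,0,0,0,-1],[0.03,0,-0.001,0,0,0,-1],[0.036,0,-0.001,0,0,0,-1],[0.042,0,-0.001,0,0,0,-1],[0.048,0,-0.001,0,0,0,-1],[0.054,0,-0.001,0,0,0,-1],[0.06,0,-0.001,0,0,0,-1],[0.066,0,-0.001,0,0,0,-1],[0.074,0,-0.001,0,0,0,-1],[0.08,0,-0.001,0,0,0,-1],[0.08,0,-0.001,0,0,0,-1]]]'
python3 - <<'E'
from h import *
s=state();M=rot(s["tool_rot"]).as_matrix()
d=M.T@(s["ee_pos"]-np.array([.5963,.0907,.05]));print(d.round(4),s["wrist_force"])
c=camera("scene");im=c["color"][140:260,200:360][:,:,::-1];cv2.imwrite("pics/s2.png",cv2.resize(im,None,fx=5,fy=5))
E
```

```text
clock: 6.55
ee_pos: [0.6293, 0.1414, 0.0384]
tool_rot: [-0.706, 0.706, -0.041, 0.042]
wrist_force: [-0.5, -0.3, -0.7]
width: 0.0001
[0.0268 0.0116 0.0542] [-0.50982861 -0.26590038 -0.69879156]
```

View pics/s2.png

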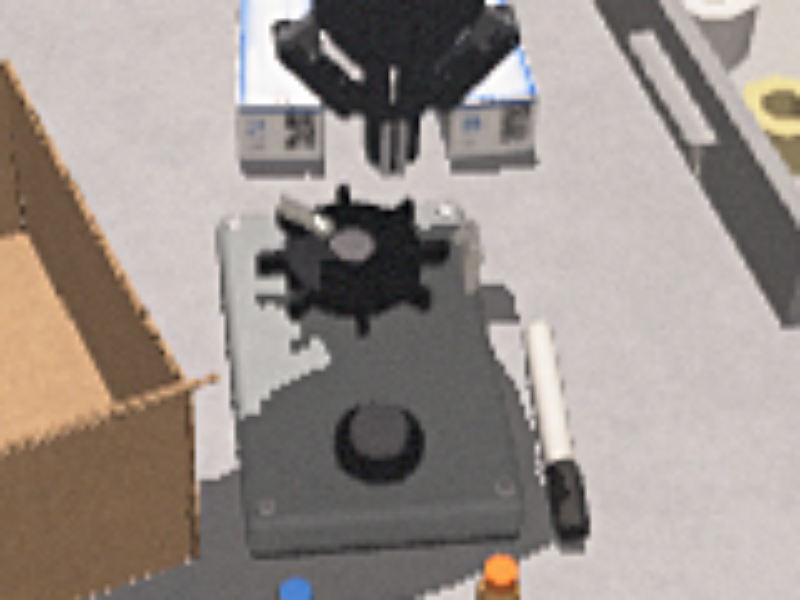

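```bash
python3 - <<'E'
from h import *
s=state();c=camera("scene")
def P(p):
    q=proj(c,p); return ((q-np.array([200,140]))*5).round()
print(P(s["ee_pos"]),P([.5963,.0907,.062]),P(s["ee_pos"]+[0,0,.02]))
M=rot(s["tool_rot"]).as_matrix()
print(P(s["ee_pos"]+M@[0,0,-.011]),P(s["ee_pos"]+M@[.0145,0,0]),P(s["ee_pos"]+M@[-.0145,0,0]))
im=c["color"][130:230,220:340][:,:,::-1];cv2.imwrite("pics/s3.png",cv2.resize(im,None,fx=6,fy=6,interpolation=cv2.INTER_CUBIC))
c=camera("top");im=c["color"][110:210,170:320][:,:,::-1];cv2.imwrite("pics/t3.png",cv2.resize(im,None,fx=5,fy=5,interpolation=cv2.INTER_CUBIC))
E
```

```text
[382. 197.] [347. 240.] [384. 170.]
[385. 211.] [409. 195.] [356. 199.]
```

View pics/s3.png

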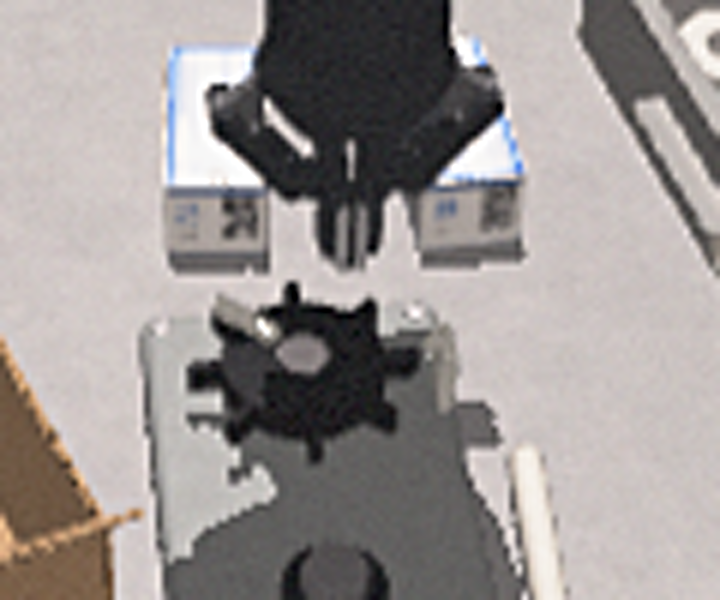

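View pics/t3.png

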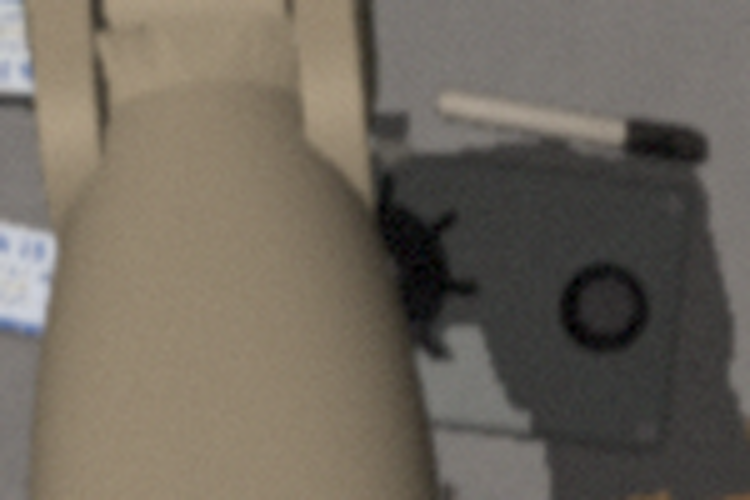

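```bash
cat >> h.py <<'E'
def wproj(c,p):
    K=np.array(c["intrinsics"]);T=np.array(c["T"])
    q=T[:3,:3].T@(np.array(p)-T[:3,3]);r=np.arctan2(np.hypot(q[0],q[1]),q[2]);n=np.hypot(q[0],q[1])
    return np.array([K[0,2]+K[0,0]*r*q[0]/n,K[1,2]+K[1,1]*r*q[1]/n])
E
python3 - <<'E'
from h import *
s=state();c=camera("wrist");M=rot(s["tool_rot"]).as_matrix();T=np.array(c["T"])
print("cam in tool",M.T@(T[:3,3]-s["ee_pos"]),M.T@T[:3,:3])
for k in ([0,0,0],[0,-.02,0],[0,0,.011],[0,0,-.011],[.0145,0,.011],[-.0145,0,.011]): print(k,wproj(c,s["ee_pos"]+M@k).round(1))
im=c["color"][180:300,180:340][:,:,::-1];cv2.imwrite("pics/w3.png",cv2.resize(im,None,fx=5,fy=5,interpolation=cv2.INTER_CUBIC))
E
```

```text
cam in tool [-1.30441971e-04 -1.68716075e-01  6.67733089e-02] [[ 9.99998961e-01  1.43615513e-03 -1.24137000e-04]
 [ 4.96044651e-04 -2.61979234e-01  9.65073383e-01]
 [ 1.35347378e-03 -9.65072442e-01 -2.61979674e-01]]
[0, 0, 0] [252.  227.5]
[0, -0.02, 0] [252. 241.]
[0, 0, 0.011] [252.  210.4]
[0, 0, -0.011] [251.9 243.9]
[0.0145, 0, 0.011] [276.2 210.4]
[-0.0145, 0, 0.011] [227.8 210.4]
```

View pics/w3.png

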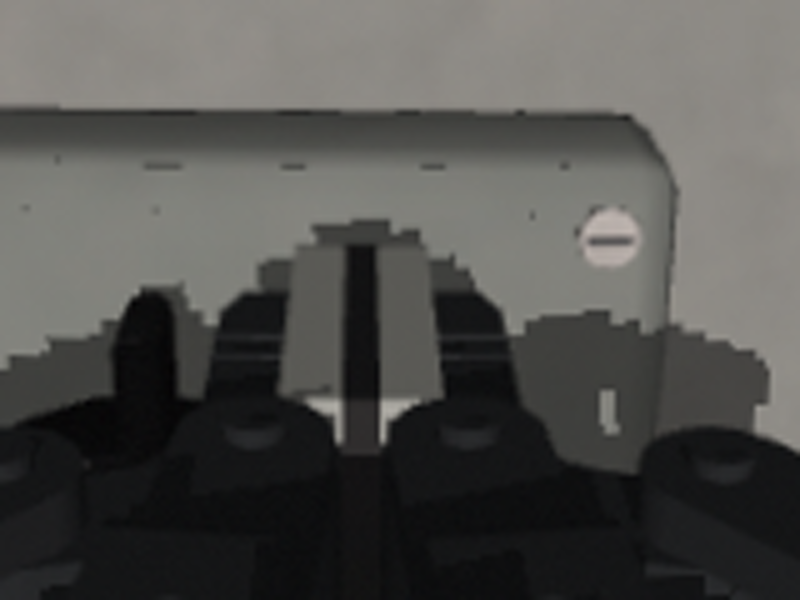

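The scene and wrist views both put the visible fingertips about 20 mm above the stated TCP, so the pass went just over the paddles. I'll check by lowering gently toward the foot while watching the force.

```bash
for i in 1 2 3; do python3 -m crank '[[[0,0.003,0,0,0,0,-1],[0,0.003,0,0,0,0,-1]]]' | egrep "ee_pos|force"; done
```

```text
ee_pos: [0.6282, 0.1416, 0.0351]
wrist_force: [0.4, -0.2, 0.1]
ee_pos: [0.6284, 0.1416, 0.0321]
wrist_force: [-0.2, 0.3, -1.1]
ee_pos: [0.6285, 0.1415, 0.0291]
wrist_force: [0.9, -0.5, -0.1]
```

```bash
for i in 1 2 3; do python3 -m crank '[[[0,0.003,0,0,0,0,-1],[0,0.003,0,0,0,0,-1]]]' | egrep "ee_pos|force"; done
python3 - <<'E'
from h import *
c=camera("wrist")
im=c["color"][180:300,180:340][:,:,::-1];cv2.imwrite("pics/w4.png",cv2.resize(im,None,fx=5,fy=5,interpolation=cv2.INTER_CUBIC))
c=camera("scene")
im=c["color"][130:230,220:340][:,:,::-1];cv2.imwrite("pics/s4.png",cv2.resize(im,None,fx=6,fy=6,interpolation=cv2.INTER_CUBIC))
E
```

```text
ee_pos: [0.6285, 0.1415, 0.0261]
wrist_force: [-0.0, 0.6, 0.1]
ee_pos: [0.6285, 0.1415, 0.0231]
wrist_force: [-0.1, 0.3, 0.2]
ee_pos: [0.6285, 0.1416, 0.0201]
wrist_force: [0.2, 0.7, -0.2]
```

View pics/w4.png

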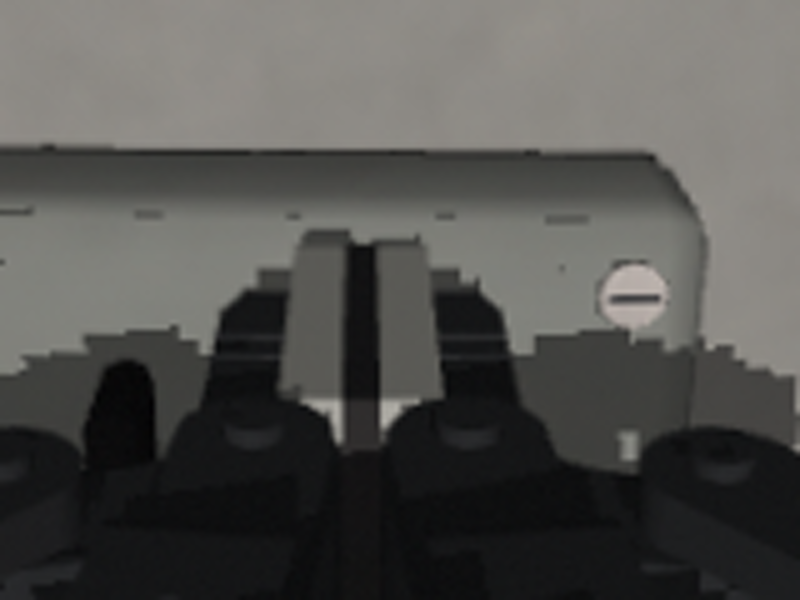

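View pics/s4.png

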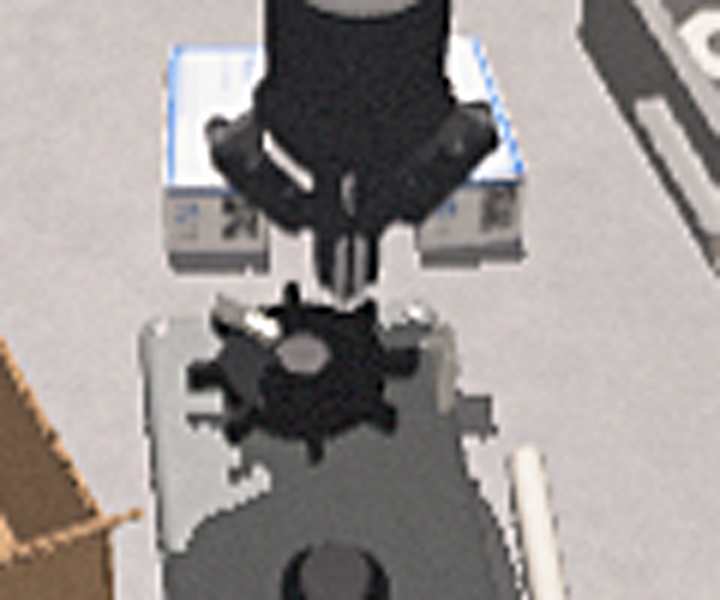

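There was no contact down to a reported 0.020 m, which confirms the real tips are about 19 mm higher than reported. They are now at about 0.039 m, level with the paddles. I'll go out, back, in, and flick again.

```bash
python3 -m crank '[[[0,0,0.02,0,0,0,-1],[-0.04,0,0.02,0,0,0,-1],[-0.08,0,0.02,0,0,0,-1],[-0.08,0,0.01,0,0,0,-1],[-0.08,0,0,0,0,0,-1],[-0.08,0,0,0,0,0,-1]]]'
python3 -m crank '[[[0.015,0,0,0,0,0,-1],[0.03,0,0,0,0,0,-1],[0.036,0,0,0,0,0,-1],[0.042,0,0,0,0,0,-1]]]'
python3 -m crank '[[[0.006,0,0,0,0,0,-1],[0.012,0,0,0,0,0,-1]]]'
python3 -m crank '[[[0.006,0,0,0,0,0,-1],[0.012,0,0,0,0,0,-1],[0.018,0,0,0,0,0,-1],[0.026,0,0,0,0,0,-1],[0.026,0,0,0,0,0,-1]]]'
python3 - <<'E'
from h import *
s=state();M=rot(s["tool_rot"]).as_matrix()
d=M.T@(s["ee_pos"]-np.array([.5963,.0907,.05]));print(d.round(4),s["wrist_force"])
c=camera("scene")
im=c["color"][130:230,220:340][:,:,::-1];cv2.imwrite("pics/s5.png",cv2.resize(im,None,fx=6,fy=6,interpolation=cv2.INTER_CUBIC))
E
```

```text
clock: 9.1
ee_pos: [0.5507, 0.1504, 0.0208]
tool_rot: [0.706, -0.706, 0.041, -0.042]
wrist_force: [0.7, -0.1, -1.0]
width: -0.0002
clock: 9.6
ee_pos: [0.5906, 0.146, 0.0201]
tool_rot: [0.706, -0.706, 0.042, -0.041]
wrist_force: [-2.3, 0.3, 1.4]
width: -0.0001
clock: 9.85
ee_pos: [0.6027, 0.1445, 0.0203]
tool_rot: [-0.706, 0.706, -0.042, 0.041]
wrist_force: [-1.3, -0.1, -1.0]
width: 0.0002
clock: 10.48
ee_pos: [0.6297, 0.1414, 0.0205]
tool_rot: [0.706, -0.706, 0.041, -0.042]
wrist_force: [-0.5, 0.4, -0.6]
width: 0.0002
[0.0272 0.0295 0.0543] [-0.53030088  0.39365584 -0.61390666]
```

View pics/s5.png

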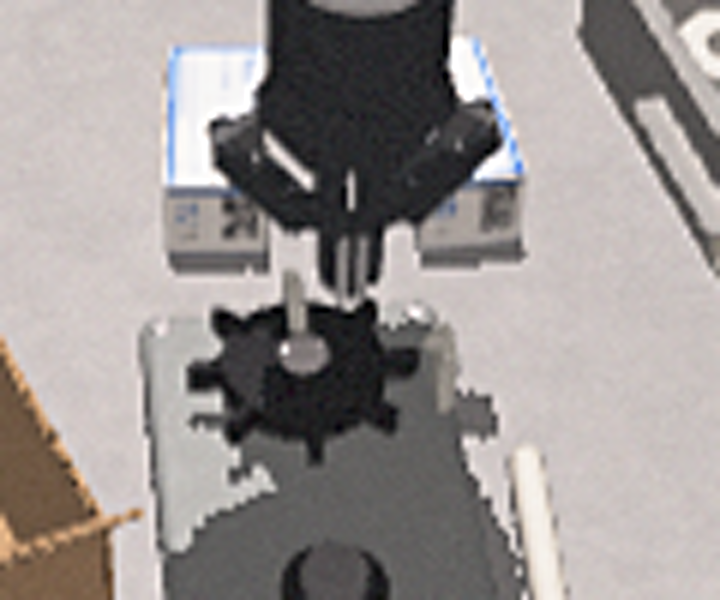

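One click: the index bar is now at the left (90°, tip at (292,275)). I'll repeat the same flick.

```bash
python3 -m crank '[[[0,0,0.02,0,0,0,-1],[-0.04,0,0.02,0,0,0,-1],[-0.08,0,0.02,0,0,0,-1],[-0.08,0,0.01,0,0,0,-1],[-0.08,0,0,0,0,0,-1],[-0.08,0,0,0,0,0,-1]]]' | grep force
python3 -m crank '[[[0.015,0,0,0,0,0,-1],[0.03,0,0,0,0,0,-1],[0.036,0,0,0,0,0,-1],[0.042,0,0,0,0,0,-1],[0.048,0,0,0,0,0,-1],[0.054,0,0,0,0,0,-1],[0.06,0,0,0,0,0,-1],[0.066,0,0,0,0,0,-1],[0.072,0,0,0,0,0,-1],[0.08,0,0,0,0,0,-1],[0.08,0,0,0,0,0,-1]]]'
python3 - <<'E'
from h import *
s=state();M=rot(s["tool_rot"]).as_matrix()
d=M.T@(s["ee_pos"]-np.array([.5963,.0907,.05]));print(d.round(4),s["wrist_force"])
c=camera("scene")
im=c["color"][130:230,220:340][:,:,::-1];cv2.imwrite("pics/s6.png",cv2.resize(im,None,fx=6,fy=6,interpolation=cv2.INTER_CUBIC))
E
```

```text
wrist_force: [0.3, -0.2, 0.5]
clock: 12.65
ee_pos: [0.6296, 0.1414, 0.0205]
tool_rot: [-0.706, 0.706, -0.041, 0.042]
wrist_force: [-1.1, 0.5, 0.6]
width: -0.0001
[0.0272 0.0295 0.0542] [-1.12168712  0.48710821  0.58605924]
```

View pics/s6.png

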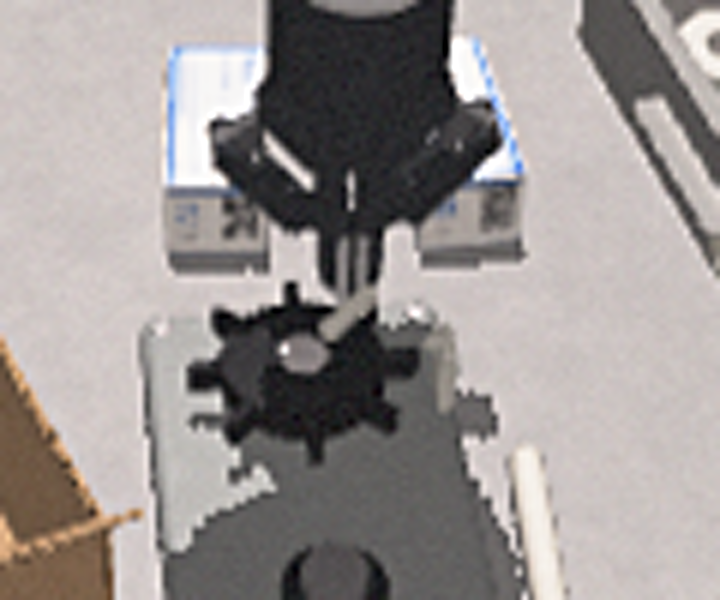

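The index bar is at 45°, so one click remains.

```bash
python3 -m crank '[[[0,0,0.02,0,0,0,-1],[-0.04,0,0.02,0,0,0,-1],[-0.08,0,0.02,0,0,0,-1],[-0.08,0,0.01,0,0,0,-1],[-0.08,0,0,0,0,0,-1],[-0.08,0,0,0,0,0,-1]]]' | grep force
python3 -m crank '[[[0.015,0,0,0,0,0,-1],[0.03,0,0,0,0,0,-1],[0.036,0,0,0,0,0,-1],[0.042,0,0,0,0,0,-1],[0.048,0,0,0,0,0,-1],[0.054,0,0,0,0,0,-1],[0.06,0,0,0,0,0,-1],[0.066,0,0,0,0,0,-1],[0.072,0,0,0,0,0,-1],[0.08,0,0,0,0,0,-1],[0.08,0,0,0,0,0,-1],[0.08,0,0.03,0,0,0,-1],[0.08,-0.05,0.03,0,0,0,-1],[0.08,-0.1,0.03,0,0,0,-1],[0.08,-0.1,0.03,0,0,0,-1]]]'
python3 - <<'E'
from h import *
s=state();M=rot(s["tool_rot"]).as_matrix()
d=M.T@(s["ee_pos"]-np.array([.5825,-.022,.052]));print(d.round(4),s["wrist_force"])
c=camera("scene")
im=c["color"][130:230,220:340][:,:,::-1];cv2.imwrite("pics/s7.png",cv2.resize(im,None,fx=6,fy=6,interpolation=cv2.INTER_CUBIC))
print(s["ee_pos"], back(c,277,227-.5,.052))
for t in("wheel_axis","pointer_tip","index_tip","key_top"):
  print(t,[(np.round(d["point"],4),round(d["confidence"],2)) for d in landmark_of(c,t)[:2]])
E
```

```text
wrist_force: [0.4, 0.4, 1.1]
clock: 15.32
ee_pos: [0.6354, 0.1721, 0.1258]
tool_rot: [0.707, -0.705, 0.038, -0.044]
wrist_force: [0.9, 0.1, -0.9]
width: 0.0
[ 0.0306 -0.0731  0.1991] [ 0.88770755  0.10428609 -0.940779  ]
[0.63540545 0.17208117 0.12584304] [ 0.58535437 -0.03018403  0.052     ]
wheel_axis [(array([0.6002, 0.0855, 0.0512]), 0.61)]
pointer_tip [(array([0.6457, 0.0819, 0.0596]), 0.73)]
index_tip [(array([0.6423, 0.0836, 0.0493]), 0.77), (array([ 0.7104,  0.259 , -0.0033]), 0.38)]
key_top [(array([ 0.5809, -0.0226,  0.0513]), 0.67), (array([ 0.4025, -0.1835,  0.0028]), 0.25)]
```

View pics/s7.png

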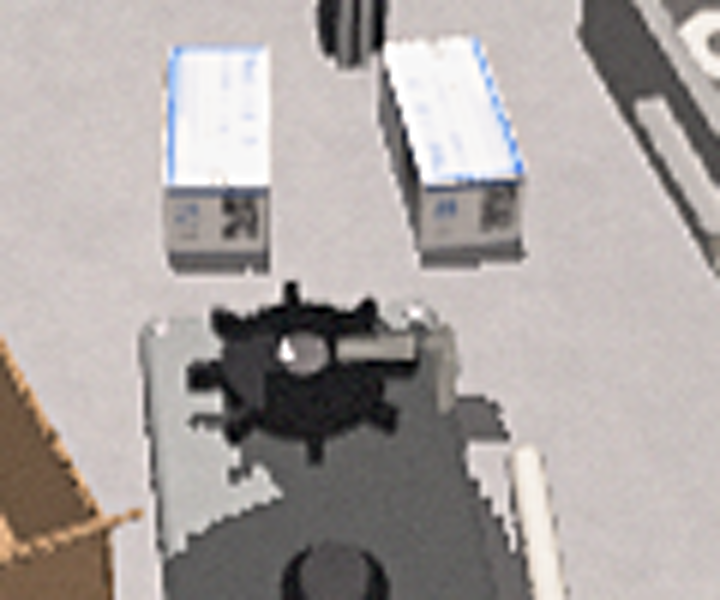

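The index bar now stands at the pointer: bar tip at (415,347), pointer beside it, and landmark_of agrees. Next I'll move above the key.

```bash
python3 -m crank '[[[-0.008,0,-0.05,0,0,0,-1],[-0.015,0,-0.1,0,0,0,-1],[-0.023,0,-0.15,0,0,0,-1],[-0.031,0,-0.199,0,0,0,-1],[-0.031,0,-0.199,0,0,0,-1],[-0.031,0,-0.199,0,0,0,-1],[-0.031,0.04,-0.199,0,0,0,-1],[-0.031,0.07,-0.199,0,0,0,-1],[-0.031,0.08,-0.199,0,0,0,-1],[-0.031,0.08,-0.199,0,0,0,-1],[-0.031,0.08,-0.199,0,0,0,-1]]]'
python3 - <<'E'
from h import *
s=state();M=rot(s["tool_rot"]).as_matrix()
d=M.T@(s["ee_pos"]-np.array([.5826,-.0217,.052]));print(d.round(4),s["wrist_force"])
c=camera("scene")
im=c["color"][150:270,200:340][:,:,::-1];cv2.imwrite("pics/s8.png",cv2.resize(im,None,fx=5,fy=5,interpolation=cv2.INTER_CUBIC))
E
```

```text
clock: 16.95
ee_pos: [0.5794, -0.0224, 0.0417]
tool_rot: [-0.706, 0.706, -0.04, 0.042]
wrist_force: [1.0, 0.3, 0.4]
width: 0.0
[-0.0031  0.0103 -0.0011] [1.00421644 0.30893879 0.44331956]
```

View pics/s8.png

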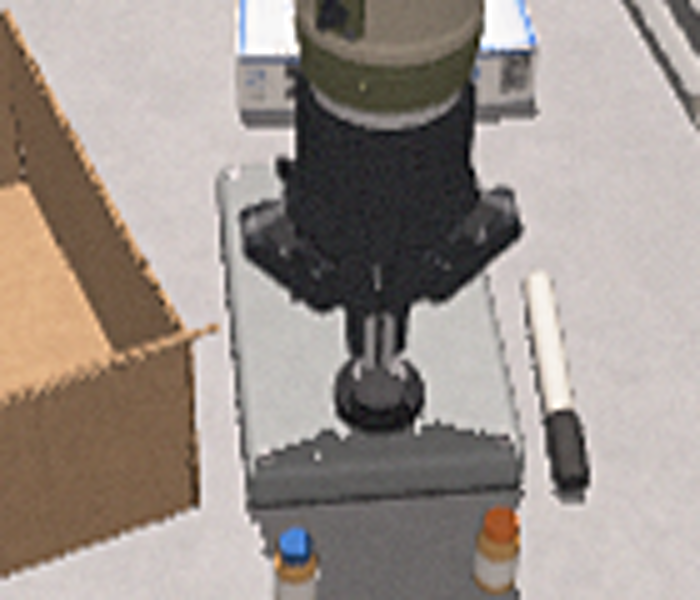

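```bash
python3 -m crank '[[[0.003,0.003,0.001,0,0,0,-1],[0.003,0.006,0.001,0,0,0,-1],[0.003,0.006,0.001,0,0,0,-1]]]' | egrep "ee_pos|force"
for i in 1 2 3 4; do python3 -m crank '[[[0,0.002,0,0,0,0,-1],[0,0.002,0,0,0,0,-1]]]' | egrep "ee_pos|force"; done
```

```text
ee_pos: [0.5811, -0.0221, 0.0343]
wrist_force: [-0.2, -0.6, 0.4]
ee_pos: [0.5811, -0.022, 0.0323]
wrist_force: [0.2, -0.0, -0.1]
ee_pos: [0.5811, -0.022, 0.0303]
wrist_force: [-1.0, -0.5, -0.1]
ee_pos: [0.5812, -0.022, 0.0283]
wrist_force: [-0.4, 0.0, -0.3]
ee_pos: [0.5815, -0.022, 0.0265]
wrist_force: [-0.6, 0.3, 1.5]
```

```bash
for i in 1 2; do python3 -m crank '[[[0,0.0015,0,0,0,0,-1],[0,0.0015,0,0,0,0,-1],[0,0.0015,0,0,0,0,-1]]]' | egrep "ee_pos|force"; done
python3 - <<'E'
from h import *
c=camera("scene")
im=c["color"][170:270,220:320][:,:,::-1];cv2.imwrite("pics/s9.png",cv2.resize(im,None,fx=6,fy=6,interpolation=cv2.INTER_CUBIC))
E
```

```text
ee_pos: [0.5815, -0.022, 0.0251]
wrist_force: [-0.0, -0.4, 2.2]
ee_pos: [0.5814, -0.022, 0.0236]
wrist_force: [0.1, -0.1, 2.6]
```

View pics/s9.png

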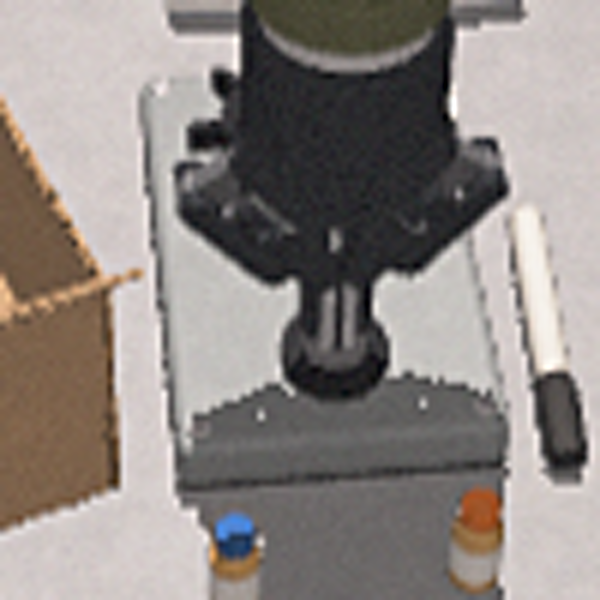

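```bash
for i in 1 2 3; do python3 -m crank '[[[0,0.0015,0,0,0,0,-1],[0,0.0015,0,0,0,0,-1],[0,0.0015,0,0,0,0,-1]]]' | egrep "ee_pos|force"; done
```

```text
ee_pos: [0.5814, -0.0221, 0.0221]
wrist_force: [0.6, -0.0, 3.3]
ee_pos: [0.5815, -0.0221, 0.0212]
wrist_force: [-1.6, 0.8, 7.1]
ee_pos: [0.5816, -0.0221, 0.021]
wrist_force: [-4.2, 0.8, 17.0]
```

The arm stopped at 0.021 m with the force rising steeply, so the key is at its stop. I'll retract straight up and move clear.

```bash
python3 -m crank '[[[0,0,0,0,0,0,-1],[0,-0.01,0,0,0,0,-1],[0,-0.03,0,0,0,0,-1],[0,-0.08,0,0,0,0,-1],[0,-0.13,0,0,0,0,-1],[0,-0.18,0,0,0,0,-1],[0,-0.22,0,0,0,0,-1],[0,-0.22,0,0,0,0,-1],[0,-0.22,0,0,0,0,-1],[0,-0.22,0,0,0,0,-1]]]'
python3 - <<'E'
from h import *
c=camera("wrist");cv2.imwrite("pics/w10.png",c["color"][:,:,::-1])
c=camera("scene");cv2.imwrite("pics/s10.png",cv2.resize(c["color"][120:290,170:350][:,:,::-1],None,fx=3.5,fy=3.5,interpolation=cv2.INTER_CUBIC))
for t in("pointer_tip","index_tip","key_top","vial_blue","carton_a"):
  print(t,[(np.round(d["point"],4),round(d["confidence"],2)) for d in landmark_of(c,t)[:2]])
E
```

```text
clock: 21.55
ee_pos: [0.5802, -0.0218, 0.2371]
tool_rot: [0.706, -0.706, 0.043, -0.04]
wrist_force: [-0.5, -0.5, 0.5]
width: -0.0
pointer_tip []
index_tip [(array([0.6435, 0.0828, 0.0509]), 0.66)]
key_top [(array([ 0.5822, -0.023 ,  0.0486]), 0.55), (array([ 6.196e-01, -1.116e-01, -2.000e-04]), 0.44)]
vial_blue [(array([ 0.5221, -0.108 ,  0.0014]), 0.46)]
carton_a [(array([ 0.6001,  0.2752, -0.0013]), 0.98), (array([ 0.7134,  0.2559, -0.002 ]), 0.71)]
```

View pics/s10.png

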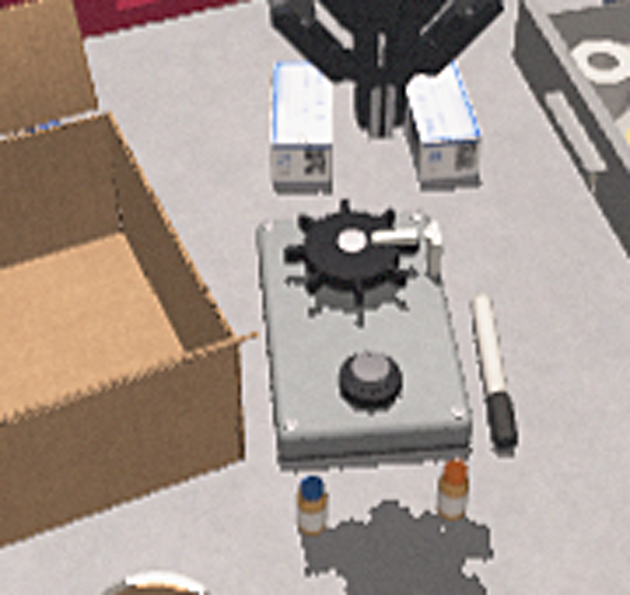

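View pics/w10.png

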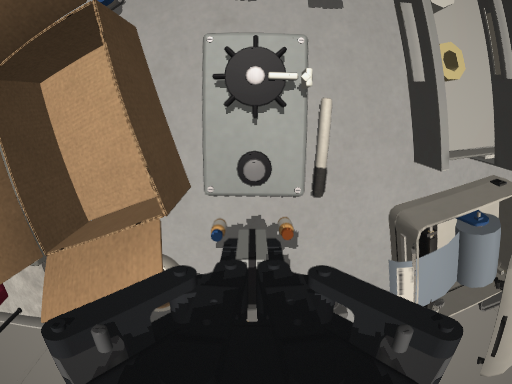

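The index bar (255–300,75 in the wrist view) points at the pointer, the key (254,168) is up again, everything around is in place and the hand is clear.

```bash
python3 -c "
from workcell import *
print(hand_in())"
```

```text
the job is handed in; nothing more can be done
None
```

The counter is back at zero: I flicked the wheel three clicks clockwise at its left edge with the fingers closed. Then I pressed the set key to its stop once, let it come back up, and handed the job in. `hand_in()` gives no verdict. The clock read about 21.6 s after the last move, against a limit of 54 s.

- **Wheel:** after the last click, the scene and wrist pictures showed the index bar at the pointer, and `landmark_of` put its tip beside it. In the final scene picture `landmark_of` did not find the pointer, so that last check of the alignment is by eye only.
- **Key:** the push-back force rose steadily to about 3 N, then jumped from 7 to 17 N while the fingers stopped moving, so I took it as fully down. After I lifted the hand, the key looked up in both pictures. `landmark_of` put its top at 48.6 mm instead of 52 mm, which is within its 4 mm accuracy.
- **Surroundings:** the cartons, vials and marker stood where they had been. I did not re-check the tape or the stapler, which the hand only passed near or over. The hand ended about 0.2 m above the counter, touching nothing.
- **Disagreement:** the closed fingertips were about 19 mm higher than the reported tool position. My first pass therefore went over the paddles without touching them. I saw this in the pictures, confirmed it by lowering carefully, and allowed for it afterwards.

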